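# Clamp a stuck glaze jar in the cam clamp and crack its lid

## Robot

A 6-joint arm with a two-finger parallel gripper is mounted at the origin on the work surface. World frame = base frame: x ahead of the robot, y to its left, z up, the work surface at z = 0. Lengths are in m, angles in degrees, forces in N, time in s.
With the tool pointing down it reaches from about 0.275 to 0.75 m from the base axis. Payload 10.2 kg.
Tool frame: the origin (TCP) lies on the centre line of the jaws, within the pads' length; the fingertips stand 25 mm ahead of it and the grasp point (between the pads) lies 6 mm ahead of it; z points along the fingers, y is the line along which they close (so a half turn about z gives the same grasp; the last joint's range is limited). The gripper opens to 85 mm and grips with 20 to 120 N. Pads are 22 mm wide; open, the fingers measure 114 mm over their backs; the gripper's body (76 mm by 85 mm) begins 54 mm behind the grasp point. The pads swing forward as they close: fully open they stand 13 mm farther back than shut.
Start: joints at [56.471, 17.928, 85.812, -0, 76.261, -12.8], TCP at [0.186, 0.491, 0.23] pointing down, gripper open.
Joint ranges: [-168.41, 168.41], [-55.51, 124.54], [10.69, 146.95], [-70.63, 250.63], [1, 178], [-165.06, 165.06]. Speed limits (degrees/s): [136.94, 136.94, 172.46, 180, 180, 180].

## Interface

Orientations are given as a 3x3 rotation matrix whose columns are the frame's x, y, z axes.
In Python, from bench import r, eyes gives the robot as it stands.
- The arm moves only by the tool move_arm, never from a script. Its argument "commands" is text: rows parted by semicolons, each of 4 numbers parted by spaces: the shift along the tool's x, y, z in mm, then the turn about the tool's z in degrees. A call has 1 to 5 rows; each row shifts and turns the commanded pose from where the row before left it, along the tool's axes as they then stand; what a row does not reach is not made up. A row lasts 1/8 s, in which the tool goes at most 62.5 mm and 10.7 degrees, less where a joint would pass 70% of its speed; a pose out of reach is approached as far as the arm can. A call is refused whole if a number of a shift passes 62.5 or a number of a turn 10.7, either way. A call with a gripper value outside its range is refused whole. "claw" is the opening in per cent of the stroke, from 0 (shut) to 100 (fully open), set as the call begins (left out, the last holds). The fingers move at their own pace and stop on an object; "force" is the grip in N (left out, the last holds). Time passes only in rows, so rows that do not move let the fingers close. It gives the time, the measured TCP pose, the force, the opening and the grip force at its end, in the units of the state.
- r.get_obs(): the state, without advancing time (a new reading comes with each control period).
- eyes.get_image(name): name is "side" or "top"; returns (picture, depth): 480x640x3 uint8, blue, green, red; 480x640 float32, m along the optical axis (not along the pixel's ray), 0 where there is no reading.
- eyes.get_calibration(name): a dict with "vertical_fov" (degrees; the focal length in pixels is half the picture's height over the tangent of half this angle, whatever the lens; pixels are square), "cx", "cy" (the principal point, pixels), "world_from_camera" (4x4, takes a point from camera to world coordinates). Camera axes: x right, y up, looking along -z (the intrinsics and any distortion apply to the point x, -y, -z); pixel columns grow to the right and rows downward; lengths in m; the calibration is good to about 2 mm. A picture is of the moment at which its call begins. get_calibration takes no time and is no camera call.
- r.job_done(): hands the job in; it is judged then, once.
The state is a dict: "t": time; "joint_pos": joint angles; "qvel": joint speeds; "joint_torque": joint torques, N m; "tcp_pos": TCP position; "eef_rot": TCP orientation; "ft_force": force on the tool from outside, world axes, zero at the start; "moment": the same for the moment, N m; "opening": finger opening in m; "gripper_force": force on a finger pad.
Only numpy, scipy, OpenCV 4.12 (cv2) and the standard library are available. Lean on these libraries where they do the work, as an engineer would, in place of code of your own. Each camera call takes 0.05 s, during which the arm holds its last target. There are 200 camera calls.

## Task

The screw lid of the white glaze jar has dried on, and the jar only spins along if you twist it. Stand the jar upright on the bed of the cam clamp between the two V-jaws, crank the camshaft until the follower's roller rests on the cam's high dwell so that the jaws hold the jar by themselves, then break the lid loose by at least an eighth of a turn anticlockwise. Leave the jar clamped with its lid on, the roller on the dwell, and the other things where they stand.

Things in the scene. Friction and masses are not known exactly. Their poses are not given: they have to be found in the camera images.
- jar: White plastic glaze jar with paper label, 64 mm across, 100 mm tall with its lid, about 0.4 kg; the only thing with a screw lid on. Origin: centre of its underside, z up. Straight body up to 64 mm, narrower neck, lid from 74 to 100 mm. Loose, it turns with the lid; clamped it does not.
- lid_top (a point): Centre of the top of the jar's ribbed aluminium screw lid, 60 mm across and 26 mm tall, on the jar's axis 100 mm above its underside. Grip the lid across its sides, from above.
- lid (a joint): Turn of the lid on the jar (rad): 0 tight, grows as it is turned anticlockwise seen from above (unscrewing). It takes about 0.35 N m all the way and stays where it is left; it does not rise noticeably or come off. An eighth of a turn is 0.79.
- clamp: Grey cam clamp bolted to the desk: base plate 120 x 330 x 14 mm, long along its own y. Origin: centre of the plate's underside, z up. From its +y end: fixed V-jaw, sprung V-jaw, follower slide between low rails, vertical camshaft (at y = -90 mm) with plate cam and hand crank. Jaws 72 mm wide, reaching 58 mm above the desk; highest point: the crank's grip, 121 mm.
- bed (a point): Top of the base plate, 14 mm above the desk, 85 mm along the clamp's +y: where the centre of the jar's underside lies when it touches both faces of the fixed V-jaw. Axes as the clamp's. Open, the V-jaws leave 15 mm of play, so the jar is best set down with its axis 7 mm to the -y side of this point; closing pushes it home.
- jaw: Moving V-jaw, a grey block with black rubber faces, 72 mm wide, 44 mm tall, carried by the follower on two springs. It travels along the clamp's +y as the cam lifts: meets the jar after up to 15 mm, presses it with about 20 N at full lift. Origin: on the axis of a jar touching both its faces, 12 mm above the desk.
- roller (a point): Centre of the follower's roller (20 mm across), 36 mm above the desk, on the clamp's long axis. A spring keeps it on the cam: 36 mm from the shaft's axis on the cam's low part (jaws open), 56 mm on the high dwell (jaws shut).
- cam_axis (a point): On the camshaft's vertical axis at the top of the steel plate cam, 43 mm above the desk; turns with the cam. Its x points at the middle of the high dwell (rim at constant 46 mm radius over 44 degrees), z up. Rest of the rim: a slow ramp of 110 degrees on the +y side of the dwell, a steep one of 70 on the -y side, and a low part of 26 mm radius.
- camshaft (a joint): Angle (rad), growing anticlockwise seen from above; turns without end either way. Low part (open) from -1.5 to 0.84, slow ramp 0.84 to 2.76, high dwell 2.76 to 3.53 (middle 3.14), steep ramp down to 4.75. Let go on a ramp, it is driven back down by the springs (near a ramp's ends friction may hold it); on the dwell it stays. It takes under 8 N at the grip.
- crank_knob (a point): Centre of the crank's upright black grip, 98 mm above the desk, 80 mm from the camshaft's axis. Grip 26 mm across, 73 to 121 mm above the desk, free to turn on its pin, so the hand need not turn along. Seen from above in the clamp's frame it lies at 170 degrees (anticlockwise from +x) at joint 0, at 350 degrees at 3.14. Arm below: 20 mm wide, top at 70 mm.
- rinse_glass: Bystander: open glass, 68 mm across, 72 mm tall. Origin: centre of its underside.
- bowl: Bystander: grey-green bowl, 116 mm across, 42 mm tall. Origin: centre of its underside.
- squeeze_bottle: Bystander: white bottle with a yellow cap, 64 mm across, 160 mm tall. Origin: centre of its underside.
- brush: Bystander: brush lying on the desk, 190 mm long. Origin: on its underside.
- glass_jar: Bystander: small open glass jar, 60 mm across, 65 mm tall. Origin: centre of its underside.
- jar_lid: Bystander: loose aluminium lid, 54 mm across, 12 mm tall, lying flat. Origin: centre of its underside.

How it is judged:
By the outcome, as a careful person would: the job done as asked, in the order asked, and still so for the second after the job is handed in, with the robot touching nothing.
It also fails if it takes over 56 s, if anything falls off the work surface, if the arm or the gripper's body presses on something with over 40 N, if the wrist force passes 120 N, or if a joint passes its speed limit or range.

## Working session

There is one attempt and no reset: what is moved stays moved. The work goes in short steps, Python scripts to look and compute and a tool call to move; the robot and the scene stay as the last step left them, time stands still between calls to the robot, and variables do not carry over. Pictures are saved under pics/ and viewed, at most 10 in all, crops included, and the job is handed in when it is done.

Besides the shell and the picture viewer there is one more tool, called in YAML: its name, and indented under it one key for each argument. move_arm: Moves the arm, as the interface text tells. Its arguments: {"type":"object","properties":{"commands":{"type":"string"},"claw":{"type":"number"},"force":{"type":"number"}},"required":["commands"]}

```bash
mkdir -p pics; ls
python3 - <<'E'
from bench import r, eyes
import cv2, numpy as np
for n in ("top","side"):
    p,d=eyes.get_image(n); cv2.imwrite(f"pics/{n}0.png",p); np.save(f"pics/{n}0.npy",d); c=eyes.get_calibration(n); print(c, (d>0).mean())
o=r.get_obs(); print(o)
E
```

```text
pics
{'vertical_fov': 55.525291952744965, 'cx': 315.15527707697873, 'cy': 241.15860421715263, 'world_from_camera': array([[-0.01081606,  0.9974101 , -0.07110633,  0.52040168],
       [-0.99985182, -0.00983532,  0.01412834, -0.01462445],
       [ 0.01339239,  0.0712486 ,  0.99736868,  1.07150603],
       [ 0.        ,  0.        ,  0.        ,  1.        ]])} 0.995947265625
{'vertical_fov': 52.27051382057381, 'cx': 320.26964832333977, 'cy': 241.65798453931214, 'world_from_camera': array([[-0.77077534,  0.51092215, -0.38060994,  0.18460134],
       [-0.63698306, -0.60621101,  0.47619408,  0.48501766],
       [ 0.01256817,  0.60948074,  0.79270125,  0.9138792 ],
       [ 0.        ,  0.        ,  0.        ,  1.        ]])} 0.995986328125
{'t': 0.1, 'joint_pos': array([ 5.64705251e+01,  1.79541638e+01,  8.58501639e+01,  2.42163382e-05,
        7.62635138e+01, -1.27987170e+01]), 'qvel': array([-0.1126204 , -0.04314273, -0.18156581, -0.03602297,  0.0873714 ,
        0.07767557]), 'joint_torque': array([ 2.96975675e-03, -4.12904370e+01, -2.60146111e+01, -3.04882915e-04,
        3.05364891e-03,  8.24076551e-05]), 'tcp_pos': array([0.18569933, 0.49079677, 0.22970751]), 'eef_rot': array([[-9.35254020e-01,  3.53976679e-01, -6.54374954e-04],
       [ 3.53977186e-01,  9.35253537e-01, -9.86805246e-04],
       [ 2.62700446e-04, -1.15454738e-03, -9.99999299e-01]]), 'ft_force': array([-0.51016704, -0.7139915 ,  0.34735922]), 'moment': array([ 0.01060954,  0.02671455, -0.03687008]), 'gripper_force': 0.0, 'opening': 0.08532941803419142}
```

View pics/top0.png

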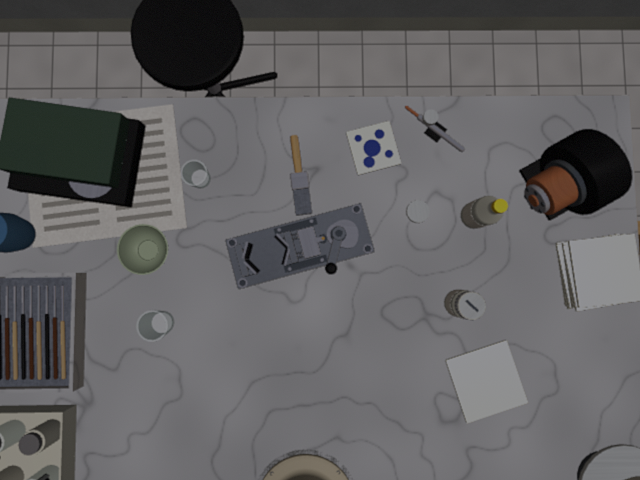

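View pics/side0.png

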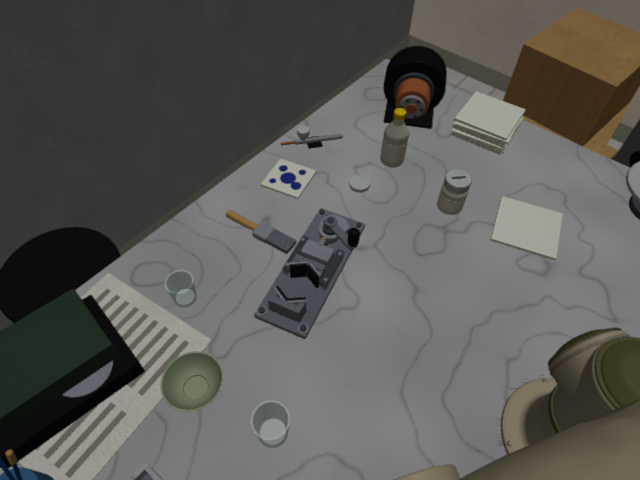

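Top view: the clamp plate spans (227,240)–(374,250), with the fixed jaw at left (+y), the cam at (338,235) and the crank grip at (331,268). The jar's lid is at (470,305), the bottle at (485,212) and the loose lid at (417,211). The side view shows the jar at (455,190) and the grip at (353,237).

```bash
cat > h.py <<'E'
import numpy as np, cv2
from bench import r, eyes
def cal(n):
    c=eyes.get_calibration(n); return c, 240/np.tan(np.radians(c["vertical_fov"]/2))
def cloud(n,d):
    c,f=cal(n); v,u=np.mgrid[0:480,0:640]
    P=np.stack([(u-c["cx"])/f*d,-(v-c["cy"])/f*d,-d],-1); M=c["world_from_camera"]
    return P@M[:3,:3].T+M[:3,3]
def ray(n,u,v,z):
    c,f=cal(n); M=c["world_from_camera"]
    w=M[:3,:3]@np.array([(u-c["cx"])/f,-(v-c["cy"])/f,-1]); o=M[:3,3]
    return o+w*(z-o[2])/w[2]
def proj(n,p):
    c,f=cal(n); M=c["world_from_camera"]; q=M[:3,:3].T@(np.array(p)-M[:3,3])
    return c["cx"]+f*q[0]/-q[2], c["cy"]-f*q[1]/-q[2]
E
python3 - <<'E'
from h import *
np.set_printoptions(precision=4,suppress=True)
for n in("top","side"):
    d=np.load(f"pics/{n}0.npy"); W=cloud(n,d); Z=W[...,2]
    p=cv2.imread(f"pics/{n}0.png")
    print(n,"desk z",np.median(Z[(abs(W[...,0]-.4)<.05)&(abs(W[...,1]+.1)<.1)]))
    # jar lid top
    jx=ray(n,*( (470,305) if n=="top" else (459,178)),.1); print("jar guess",jx)
    near=np.hypot(W[...,0]-jx[0],W[...,1]-jx[1])<.06
    m=near&(Z>.09)&(Z<.11)
    q=W[m]; (cx,cy),rad=cv2.minEnclosingCircle(q[:,:2].astype(np.float32)); print("lid",q.mean(0),(cx,cy),rad,m.sum())
    # crank grip
    k=ray(n,*((331,268) if n=="top" else (353,230)),.121)
    m=(np.hypot(W[...,0]-k[0],W[...,1]-k[1])<.03)&(Z>.108)&(Z<.135); q=W[m]; print("knob guess",k,"cloud",q.mean(0),m.sum(),q[:,:2].min(0),q[:,:2].max(0))
    # plate by height
    a=ray(n,*((300,246) if n=="top" else (312,272)),.014)
    R=(np.hypot(W[...,0]-a[0],W[...,1]-a[1])<.22)&(Z>.007)
    R=cv2.morphologyEx(R.astype(np.uint8),cv2.MORPH_OPEN,np.ones((3,3)))
    N,L,S,C=cv2.connectedComponentsWithStats(R)
    i=1+S[1:,4].argmax(); q=W[(L==i)&(Z<.02)]; print("plate px",S[i],"minrect",cv2.minAreaRect(q[:,:2].astype(np.float32)))
E
```

```text
top desk z -0.00027314817912005296
jar guess [ 0.4504 -0.356   0.1   ]
lid [ 0.4491 -0.3583  0.0994] (0.44910869002342224, -0.35959288477897644) 0.031036898493766785 649
knob guess [ 0.5318 -0.0605  0.121 ] cloud [ 0.5312 -0.0607  0.1176] 114 [ 0.5193 -0.0736] [ 0.5424 -0.0484]
plate px [ 226  204  149   85 7384] minrect ((0.5859954357147217, 0.005815491080284119), (0.12026263773441315, 0.3299933075904846), 14.711665153503418)
side desk z 0.0007604299142593973
jar guess [ 0.4466 -0.3586  0.1   ]
lid [ 0.4468 -0.354   0.0996] (0.44862616062164307, -0.3574557602405548) 0.03218929097056389 435
knob guess [ 0.5326 -0.0589  0.121 ] cloud [ 0.5286 -0.0564  0.1174] 115 [ 0.5184 -0.0694] [ 0.5414 -0.0469]
plate px [ 255  208  110  130 6729] minrect ((0.5856193900108337, 0.007615089416503906), (0.12144263833761215, 0.33215123414993286), 14.837895393371582)
```

Run:
```python
import cv2
p=cv2.imread("pics/top0.png")[190:300,215:385]; cv2.imwrite("pics/crop0.png",cv2.convertScaleAbs(cv2.resize(p,None,fx=4.6,fy=4.6,interpolation=cv2.INTER_CUBIC),alpha=1.6))
```

```text
(no output)
```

View pics/crop0.png

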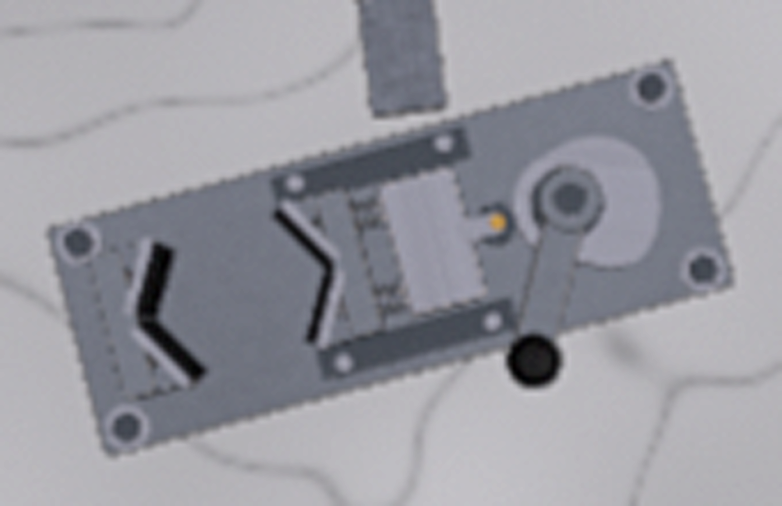

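The crop shows the clamp clearly: V-jaws open, roller on the low part at (498,222) and grip at (533,360). The two views agree to within 2–4 mm:
- **Jar:** (0.449, -0.3585)
- **Clamp:** (0.5857, 0.0067), yaw 14.75°
- **Crank radius:** 80 mm, as given, with the joint at about -0.34

Next I'll move over the jar.

move_arm:
  commands: "-30 -39 0 0;-30 -39 0 0;-30 -39 0 0;-30 -39 0 0;-30 -39 0 0"
  claw: 100
  force: 50

```text
t: 0.72
tcp_pos: [0.2571, 0.2541, 0.2301]
eef_rot: [[-0.935, 0.353, 0.0], [0.353, 0.935, -0.0], [-0.0, -0.0, -1.0]]
ft_force: [1.6, -0.9, -0.4]
opening: 0.0855
gripper_force: 0.0
```

move_arm:
  commands: "-30 -39 0 0;-30 -39 0 0;-30 -39 0 0;-30 -39 0 0;-30 -39 0 0"

```text
t: 1.35
tcp_pos: [0.3284, 0.0185, 0.2302]
eef_rot: [[-0.935, 0.354, 0.0], [0.354, 0.935, -0.0], [-0.0, 0.0, -1.0]]
ft_force: [1.6, -0.1, 0.8]
opening: 0.0853
gripper_force: 0.0
```

move_arm:
  commands: "-30 -39 0 0;-30 -39 0 0;-30 -39 0 0;-30 -39 0 0;-30 -39 0 0"

```text
t: 1.98
tcp_pos: [0.3998, -0.217, 0.23]
eef_rot: [[-0.935, 0.354, -0.0], [0.354, 0.935, 0.0], [0.0, 0.0, -1.0]]
ft_force: [1.4, -0.0, 0.7]
opening: 0.0856
gripper_force: 0.0
```

move_arm:
  commands: "-30 -39 0 0;-30 -39 0 0;-30 -39 0 0;0 0 0 0"

```text
t: 2.48
tcp_pos: [0.4422, -0.3588, 0.2287]
eef_rot: [[-0.934, 0.356, -0.001], [0.356, 0.934, 0.001], [0.002, 0.001, -1.0]]
ft_force: [-0.5, -0.4, 0.3]
opening: 0.0855
gripper_force: 0.0
```

```bash
cat >> h.py <<'E'
def go(x,y,z):
    o=r.get_obs(); R=o["eef_rot"]; e=R.T@(np.array([x,y,z])-o["tcp_pos"])*1000
    print("t",o["t"],"pos",o["tcp_pos"].round(4),"need",e.round(1),"yaw",round(np.degrees(np.arctan2(R[1,0],R[0,0])),1),"F",o["ft_force"].round(1),"open",round(o["opening"],4),"J",o["joint_pos"].round(0))
E
python3 -c "
from h import *
go(.449,-.3585,.09)"
```

```text
t 2.475 pos [ 0.4422 -0.3588  0.2287] need [ -6.4   2.6 138.7] yaw 159.1 F [-0.5 -0.4  0.3] open 0.0855 J [ -51.   24.   78.   -0.   79. -120.]
```

move_arm:
  commands: "-6 2.5 20 0;0 0 30 0;0 0 30 0;0 0 30 0;0 0 29 0"

```text
t: 3.1
tcp_pos: [0.4487, -0.3553, 0.0904]
eef_rot: [[-0.935, 0.353, -0.0], [0.353, 0.935, 0.001], [0.0, 0.0, -1.0]]
ft_force: [0.6, -0.4, 0.1]
opening: 0.0857
gripper_force: 0.0
```

move_arm:
  commands: "0 0 0 0;0 0 0 0;0 0 0 0;0 0 0 0;0 0 0 0"
  claw: 0
  force: 50

```text
t: 3.72
tcp_pos: [0.4493, -0.357, 0.0927]
eef_rot: [[-0.935, 0.354, 0.002], [0.354, 0.935, -0.002], [-0.002, -0.001, -1.0]]
ft_force: [-2.3, 0.2, 6.3]
opening: 0.056
gripper_force: 53.5
```

```bash
python3 -c "
from h import *
go(.449,-.3585,.09)"
```

```text
t 3.725 pos [ 0.4493 -0.357   0.0927] need [-0.3 -1.5  2.7] yaw 159.3 F [-2.3  0.2  6.3] open 0.056 J [ -50.   32.   87.   -0.   61. -119.]
```

move_arm:
  commands: "0 0 0 0;0 0 0 0;0 0 -9 0;0 0 0 0"
  claw: 100

```text
t: 4.22
tcp_pos: [0.4493, -0.3568, 0.1012]
eef_rot: [[-0.935, 0.354, 0.001], [0.354, 0.935, -0.001], [-0.001, -0.001, -1.0]]
ft_force: [-0.7, -0.3, -0.1]
opening: 0.0854
gripper_force: 0.0
```

move_arm:
  commands: "0 0 0 0;0 0 0 0;0 0 0 0;0 0 0 0;0 0 0 0"
  claw: 0

```text
t: 4.85
tcp_pos: [0.4489, -0.3564, 0.1002]
eef_rot: [[-0.935, 0.354, -0.0], [0.354, 0.935, 0.0], [0.0, 0.0, -1.0]]
ft_force: [-0.4, -0.6, -0.1]
opening: -0.0001
gripper_force: 0.0
```

Run:
```python
from h import *
p,d=eyes.get_image("side"); np.save("pics/s1.npy",d); q,e=eyes.get_image("top"); np.save("pics/t1.npy",e); cv2.imwrite("pics/t1.png",q)
cv2.imwrite("pics/a1.png",cv2.convertScaleAbs(np.hstack([cv2.resize(p[120:320,340:540],(400,400)),cv2.resize(q[220:420,380:580],(400,400))]),alpha=1.5))
```

```text
(no output)
```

View pics/a1.png

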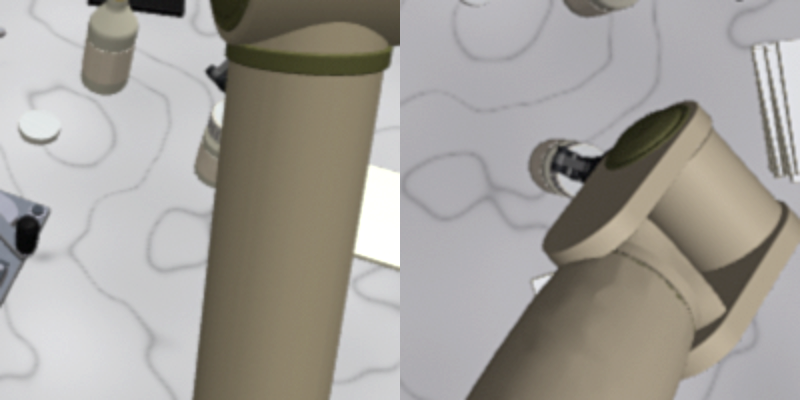

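Run:
```python
from h import *
np.set_printoptions(precision=4,suppress=True)
for n,f in(("top","t1"),("side","s1")):
    W=cloud(n,np.load(f"pics/{f}.npy")); Z=W[...,2]
    m=(np.hypot(W[...,0]-.449,W[...,1]+.357)<.09)&(Z>.01)&(Z<.2)
    q=W[m]; print(n,m.sum()); 
    for a in np.arange(.01,.2,.01):
        s=q[(q[:,2]>=a)&(q[:,2]<a+.01)]
        if len(s)>5: print(round(a,2),len(s),s[:,:2].min(0),s[:,:2].max(0))
go(.449,-.3585,.1)
```

```text
top 655
0.01 28 [ 0.4222 -0.3514] [ 0.4793 -0.3282]
0.02 34 [ 0.4204 -0.3519] [ 0.4795 -0.328 ]
0.03 35 [ 0.4196 -0.3535] [ 0.48   -0.3282]
0.04 41 [ 0.4204 -0.3567] [ 0.4804 -0.3282]
0.05 47 [ 0.4183 -0.364 ] [ 0.4806 -0.3282]
0.06 82 [ 0.4172 -0.3593] [ 0.4788 -0.3285]
0.07 21 [ 0.4233 -0.3585] [ 0.4791 -0.3306]
0.08 21 [ 0.4241 -0.3609] [ 0.4796 -0.331 ]
0.09 127 [ 0.4223 -0.3802] [ 0.4778 -0.33  ]
0.1 54 [ 0.4274 -0.38  ] [ 0.4779 -0.3302]
0.15 13 [ 0.4443 -0.3409] [ 0.4547 -0.3216]
0.16 12 [ 0.4429 -0.3486] [ 0.469  -0.3237]
0.17 10 [ 0.4499 -0.3473] [ 0.4713 -0.3122]
0.18 30 [ 0.4527 -0.3228] [ 0.4801 -0.2967]
0.19 95 [ 0.4552 -0.319 ] [ 0.4802 -0.2963]
side 441
0.01 35 [ 0.4403 -0.3476] [ 0.4778 -0.3255]
0.02 33 [ 0.4421 -0.342 ] [ 0.4751 -0.3246]
0.03 40 [ 0.4411 -0.3444] [ 0.4771 -0.3257]
0.04 33 [ 0.4435 -0.3434] [ 0.4765 -0.3259]
0.05 33 [ 0.4461 -0.346 ] [ 0.4772 -0.3264]
0.06 46 [ 0.4464 -0.3524] [ 0.4776 -0.3255]
0.07 19 [ 0.4505 -0.3497] [ 0.4773 -0.3284]
0.08 26 [ 0.4513 -0.3449] [ 0.4753 -0.3271]
0.09 41 [ 0.4519 -0.3706] [ 0.4784 -0.3295]
0.1 39 [ 0.4556 -0.3635] [ 0.4765 -0.3322]
0.18 17 [ 0.4538 -0.314 ] [ 0.4784 -0.2954]
0.19 71 [ 0.4545 -0.314 ] [ 0.4803 -0.2956]
t 4.95 pos [ 0.4489 -0.3565  0.1002] need [-0.8 -1.9  0.2] yaw 159.3 F [ 0.4 -0.1  1.2] open -0.0005 J [ -50.   31.   87.   -0.   62. -119.]
```

Run:
```python
from h import *
np.set_printoptions(precision=3,suppress=True,linewidth=200)
W=cloud("top",np.load("pics/t1.npy")); Z=W[...,2]
p=cv2.imread("pics/t1.png").astype(int)
print((Z[294:320:2,446:486:2]*1000).astype(int)); print(p[294:320:2,446:486:2].sum(2)//3)
print(proj("top",(.449,-.3565,.08)),proj("top",(.449,-.3565,.15)))
cv2.imwrite("pics/z1.png",cv2.convertScaleAbs(cv2.resize(p[285:330,440:500].astype(np.uint8),(720,540),interpolation=cv2.INTER_CUBIC),alpha=1.5))
```

```text
[[   0    9   27   38   51   60   66  193  196   97  100  102   98   97   99  100   98    0    0    3]
 [   5   19   37   48   64   63  188  192  193  192  186  188  102  101   98  102   99   97    3  321]
 [  12   25   41   52   64   69  192  192  197  192  186  184  166   99  210  102  167  230  240  332]
 [  18   30   43   58   68   78  190  196  197  199  200  201  168  214  216  221  228  238  325  340]
 [  21   33   50   65   65  191  193  195  198  197  201  203  205  208  212  224  231  325  336  347]
 [  20   33   49   65   67  191  195  196  193  188  194  205  203  209  213  227  330  335  344  354]
 [  17   34   48   61   67 1071  193  195  185  190  173  157  210  217  220 1071  338  345  349  360]
 [  12   29   47   61   68   81   94   98   97  172  165  160  211  217  219  337  347  352  359  368]
 [   0   24   42   53   64   77   94  100   98  101  155  152  118  153  338  345  353  359  368  372]
 [   0    8   25   45   64   68   89   95  100   99   97   97   98  339  347  353  359  365  375  380]
 [  -1    0    4   32   50   62   69   91   99  101   99   97  340  34
[... 745 characters left out ...]
69  75  70  80  54  69  61  22  70  23  31  11  16  11  40  47  46  46  46]
 [ 60  66  68  65  82  53  95 135 110  56  14  18  11   7  33  47  46  46  45  46]
 [ 93  63  66  67  88  59  76 130 132 127  97  77  46  20  47  45  46  45  44  45]
 [119  86  62  77  69  79  53 119 130 131 130 132 124  50  46  45  46  45  46  46]
 [117 120  94  62  70  75  71  58 124 131 129 130  73  42  45  45  45  44  45  45]
 [116 115 109 104  91  82  83  76  68 119 133  85  41  45  45  45  46  45  46  44]
 [104 103 107 114 119 120 121 108 106  77  86  46  46  45  44  45  45  44  46  45]]
(np.float64(467.0221059595235), np.float64(305.0274939954477)) (np.float64(479.0265734388151), np.float64(307.4057227574309))
```

View pics/z1.png

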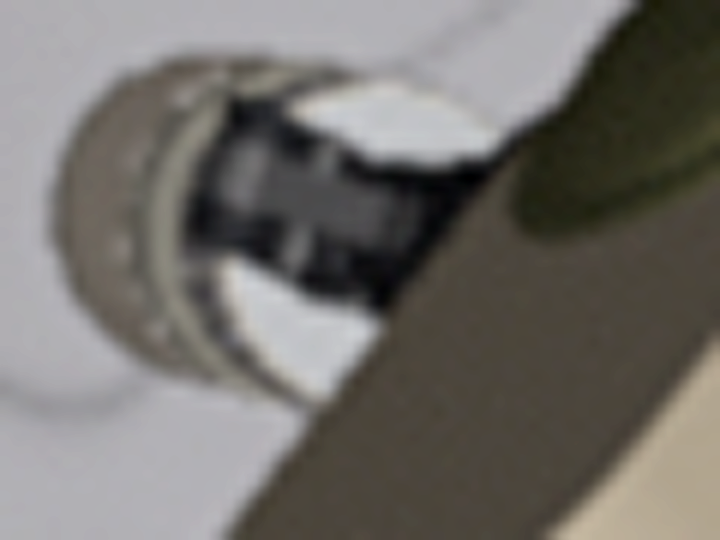

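The picture shows the jar standing unmoved at (467,305), with the shut fingers above its lid. So the real fingertips are higher than the reported TCP implies. I'll touch the lid gently to get the offset.

move_arm:
  commands: "0 0 1 0;0 0 1 0;0 0 1 0"

```text
t: 5.32
tcp_pos: [0.4492, -0.3567, 0.0989]
eef_rot: [[-0.935, 0.354, 0.001], [0.354, 0.935, -0.001], [-0.001, -0.001, -1.0]]
ft_force: [-4.6, 3.9, 18.1]
opening: -0.0002
gripper_force: 9.3
```

Shut, the tips meet the 100 mm lid top at a reported TCP z of about 0.099. They therefore stand about 25 mm higher than stated, so I'll aim 25 mm lower in z everywhere.

move_arm:
  commands: "0 0 -15 0;0 0 0 0;0 0 0 0;0 0 0 0;-1 -1.5 10 0"
  claw: 100

```text
t: 5.95
tcp_pos: [0.4495, -0.3584, 0.1021]
eef_rot: [[-0.935, 0.354, 0.001], [0.354, 0.935, -0.001], [-0.001, -0.001, -1.0]]
ft_force: [0.4, -0.7, 0.0]
opening: 0.0849
gripper_force: 0.0
```

move_arm:
  commands: "0 0 10 0;0 0 10 0;0 0 10 0;0 0 7 0;0 0 0 0"

```text
t: 6.58
tcp_pos: [0.4492, -0.3581, 0.0647]
eef_rot: [[-0.935, 0.354, -0.001], [0.354, 0.935, 0.001], [0.001, 0.0, -1.0]]
ft_force: [-0.1, -0.8, 0.1]
opening: 0.0854
gripper_force: 0.0
```

move_arm:
  commands: "0 0 0 0;0 0 0 0;0 0 0 0;0 0 0 0;0 0 0 0"
  claw: 0

```text
t: 7.2
tcp_pos: [0.4495, -0.3587, 0.0659]
eef_rot: [[-0.935, 0.354, 0.001], [0.354, 0.935, -0.001], [-0.001, -0.001, -1.0]]
ft_force: [-0.3, -0.9, 5.0]
opening: 0.0589
gripper_force: 53.6
```

move_arm:
  commands: "0 0 -20 0;0 0 -30 0;0 0 -30 0;0 0 -30 0;0 0 -30 0"

```text
t: 7.82
tcp_pos: [0.449, -0.3576, 0.2052]
eef_rot: [[-0.935, 0.354, -0.001], [0.354, 0.935, 0.002], [0.002, 0.001, -1.0]]
ft_force: [-0.1, 0.3, -3.6]
opening: 0.0591
gripper_force: 55.2
```

move_arm:
  commands: "3.9 37.8 0 0;3.9 37.8 0 0;3.9 37.8 0 0;3.9 37.8 0 0;3.9 37.8 0 0"

```text
t: 8.45
tcp_pos: [0.4978, -0.1729, 0.2043]
eef_rot: [[-0.935, 0.354, -0.002], [0.354, 0.935, 0.001], [0.002, 0.001, -1.0]]
ft_force: [-0.0, -0.2, -3.5]
opening: 0.0591
gripper_force: 55.7
```

move_arm:
  commands: "3.9 37.8 0 0;3.9 37.8 0 0;3.9 37.8 0 0;3.9 37.8 0 0;3.9 37.8 0 0"

```text
t: 9.07
tcp_pos: [0.5463, 0.0106, 0.2043]
eef_rot: [[-0.935, 0.354, -0.002], [0.354, 0.935, 0.001], [0.002, -0.0, -1.0]]
ft_force: [1.0, -0.3, -3.6]
opening: 0.0589
gripper_force: 55.7
```

move_arm:
  commands: "3.9 37.8 0 0;3.9 37.8 0 0;0 0 0 0;0 0 0 0"

```text
t: 9.57
tcp_pos: [0.5656, 0.0823, 0.2045]
eef_rot: [[-0.935, 0.354, -0.002], [0.354, 0.935, -0.0], [0.002, -0.001, -1.0]]
ft_force: [0.2, 0.2, -3.4]
opening: 0.059
gripper_force: 55.9
```

Run:
```python
from h import *
go(.5659,.0821,.080)
p,d=eyes.get_image("side"); np.save("pics/s2.npy",d); q,e=eyes.get_image("top"); np.save("pics/t2.npy",e)
cv2.imwrite("pics/a2.png",cv2.convertScaleAbs(np.hstack([cv2.resize(p[150:350,190:390],(400,400)),cv2.resize(q[150:350,200:400],(400,400))]),alpha=1.5))
```

```text
t 9.575 pos [0.5656 0.0823 0.2045] need [ -0.5  -0.  124.5] yaw 159.3 F [ 0.2  0.2 -3.4] open 0.059 J [ -3.  25.  80.  -0.  75. -73.]
```

View pics/a2.png

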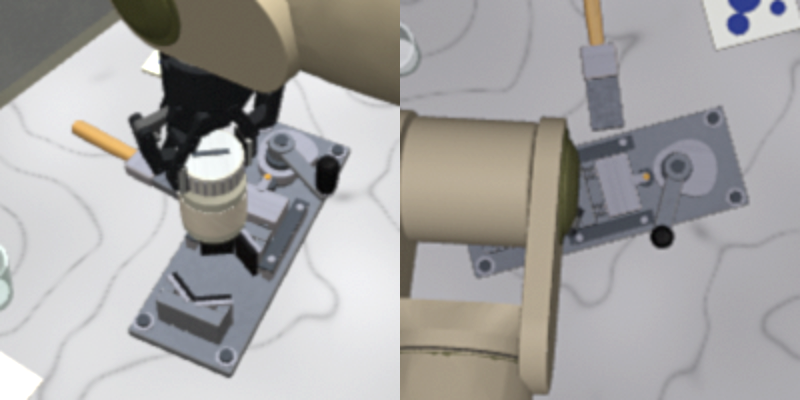

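Run:
```python
from h import *
np.set_printoptions(precision=4,suppress=True)
print(proj("side",(.5656,.0823,.239)))
W=cloud("side",np.load("pics/s2.npy")); 
for (u,v) in [(297,227),(290,222),(305,230),(297,245),(297,262),(270,215),(320,205),(290,190)]: print(u,v,np.median(W[v-1:v+2,u-1:u+2].reshape(-1,3),0))
m=np.zeros((480,640),bool); m[205:275,275:320]=1
Z=W[...,2]; s=W[m&(Z>.1)&(Z<.3)&(W[...,1]>.03)]
for a in np.arange(.12,.26,.01):
    q=s[(s[:,2]>=a)&(s[:,2]<a+.01)]
    if len(q)>5: print(round(a,2),len(q),q[:,:2].min(0),q[:,:2].max(0),q[:,:2].mean(0))
```

```text
(np.float64(294.67145308948903), np.float64(226.246638540764))
297 227 [0.561  0.0807 0.239 ]
290 222 [0.5772 0.0812 0.2405]
305 230 [0.5453 0.0776 0.2393]
297 245 [0.5428 0.1025 0.2232]
297 262 [0.5437 0.1036 0.1723]
270 215 [0.578  0.1278 0.3007]
320 205 [0.5477 0.0336 0.2671]
290 190 [0.5435 0.1122 0.3717]
0.14 59 [0.5323 0.0646] [0.5763 0.1133] [0.5473 0.0985]
0.15 95 [0.5322 0.0658] [0.5856 0.1135] [0.5477 0.1   ]
0.16 103 [0.532  0.0654] [0.5834 0.1134] [0.5467 0.0989]
0.17 105 [0.5324 0.0645] [0.5816 0.114 ] [0.5472 0.0996]
0.18 108 [0.5317 0.0631] [0.5869 0.1139] [0.5493 0.1003]
0.19 117 [0.5326 0.0588] [0.5837 0.1137] [0.5457 0.0973]
0.2 162 [0.5321 0.0593] [0.5717 0.1145] [0.5461 0.0965]
0.21 78 [0.535  0.0483] [0.5728 0.1231] [0.5484 0.0967]
0.22 153 [0.5334 0.0436] [0.5777 0.1245] [0.5495 0.0952]
0.23 499 [0.5344 0.0439] [0.5818 0.1244] [0.5562 0.0845]
0.24 238 [0.5367 0.0442] [0.5807 0.1247] [0.5584 0.0811]
0.25 62 [0.5367 0.0366] [0.5826 0.1259] [0.5553 0.0843]
0.26 110 [0.5385 0.0355] [0.5847 0.1244] [0.5595 0.0815]
```

The lid top is at (0.564, 0.082, 0.239), centred and upright, so I'll lower the jar 125 mm.

move_arm:
  commands: "-0.5 0 25 0;0 0 25 0;0 0 25 0;0 0 20 0;0 0 15 0"

```text
t: 10.3
tcp_pos: [0.5663, 0.0817, 0.0943]
eef_rot: [[-0.935, 0.355, -0.001], [0.355, 0.935, 0.0], [0.001, -0.0, -1.0]]
ft_force: [0.1, 0.6, -3.4]
opening: 0.0585
gripper_force: 55.9
```

move_arm:
  commands: "0 0 8 0;0 0 4 0;0 0 2 0;0 0 0 0"

```text
t: 10.8
tcp_pos: [0.5667, 0.0824, 0.0815]
eef_rot: [[-0.935, 0.354, 0.001], [0.354, 0.935, -0.0], [-0.001, 0.0, -1.0]]
ft_force: [0.6, 0.4, -3.8]
opening: 0.059
gripper_force: 55.9
```

move_arm:
  commands: "0 0 1 0;0 0 1 0;0 0 0 0"

```text
t: 11.18
tcp_pos: [0.5669, 0.0823, 0.08]
eef_rot: [[-0.935, 0.354, 0.001], [0.354, 0.935, -0.0], [-0.001, 0.0, -1.0]]
ft_force: [-1.1, -0.1, 5.1]
opening: 0.0586
gripper_force: 56.4
```

move_arm:
  commands: "0 0 0 0;0 0 0 0;0 0 0 0;0 0 -30 0;0 0 -30 0"
  claw: 100

```text
t: 11.8
tcp_pos: [0.5664, 0.0824, 0.1398]
eef_rot: [[-0.935, 0.354, -0.001], [0.354, 0.935, 0.0], [0.001, -0.0, -1.0]]
ft_force: [0.1, 0.0, 0.1]
opening: 0.0853
gripper_force: 0.0
```

move_arm:
  commands: "-4.2 -36.5 0 0;-4.2 -36.5 0 0;-4.2 -36.5 0 0;-4.2 -36.5 0 0;0 0 0 0"

```text
t: 12.42
tcp_pos: [0.5303, -0.0619, 0.1393]
eef_rot: [[-0.934, 0.357, 0.0], [0.357, 0.934, -0.0], [-0.0, -0.0, -1.0]]
ft_force: [-0.0, -0.0, 0.5]
opening: 0.0853
gripper_force: 0.0
```

Run:
```python
from h import *
go(.5305,-.060,.080)
p,d=eyes.get_image("side"); q,e=eyes.get_image("top"); np.save("pics/s3.npy",d)
cv2.imwrite("pics/a3.png",cv2.convertScaleAbs(np.hstack([cv2.resize(p[150:350,190:390],(400,400)),cv2.resize(q[150:350,200:400],(400,400))]),alpha=1.5))
W=cloud("side",d);Z=W[...,2]
m=(np.hypot(W[...,0]-.566,W[...,1]-.082)<.06)&(Z>.105)&(Z<.122); print(W[m].mean(0),cv2.minEnclosingCircle(W[m][:,:2].astype(np.float32)))
```

```text
t 12.425 pos [ 0.5303 -0.0619  0.1393] need [ 0.5  1.8 59.3] yaw 159.1 F [-0.  -0.   0.5] open 0.0853 J [-19.  24.  91.  -0.  64. -88.]
[0.5636204  0.08342416 0.11408911] ((0.5656881928443909, 0.08101247996091843), 0.031099218875169754)
```

View pics/a3.png

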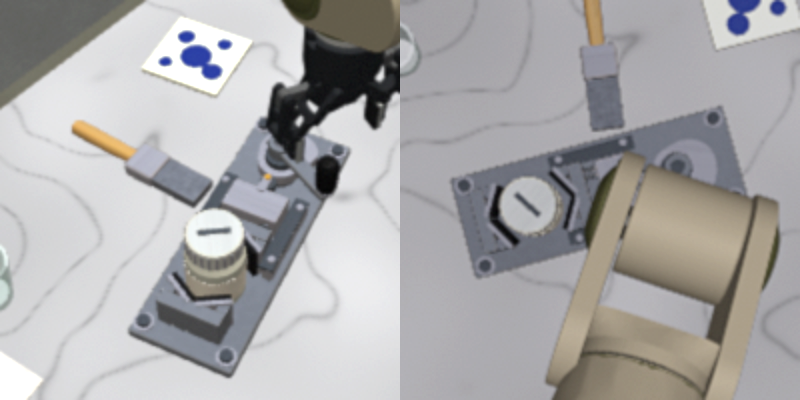

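The jar stands upright between the V-jaws, its lid top at (0.566, 0.081, 0.114). Next I'll grip the crank.

move_arm:
  commands: "0.5 1.5 20 0;0 0 25 0;0 0 14 0;0 0 0 0"

```text
t: 13.02
tcp_pos: [0.5305, -0.0578, 0.0796]
eef_rot: [[-0.936, 0.353, -0.001], [0.353, 0.936, 0.001], [0.001, 0.0, -1.0]]
ft_force: [-0.4, -0.7, 0.6]
opening: 0.0852
gripper_force: 0.0
```

move_arm:
  commands: "0 0 0 0;0 0 0 0;0 0 0 0;0 0 0 0;0 0 0 0"
  claw: 0
  force: 40

```text
t: 13.65
tcp_pos: [0.5308, -0.0586, 0.0807]
eef_rot: [[-0.935, 0.354, 0.001], [0.354, 0.935, -0.0], [-0.001, -0.0, -1.0]]
ft_force: [-1.5, -0.3, 5.7]
opening: 0.0255
gripper_force: 39.1
```

Run:
```python
from h import *
go(.5305,-.060,.080)
# arc plan in tool frame: yaw 159.3 fixed
o=r.get_obs(); p=o["tcp_pos"][:2]; ax=np.array([.5857,.0067])-.09*np.array([-np.sin(np.radians(14.75)),np.cos(np.radians(14.75))])
v=p-ax; rad=np.hypot(*v); th=np.degrees(np.arctan2(v[1],v[0])); print("axis",ax,"rad",rad,"th",th,"joint",np.radians(th-14.75-170))
R=o["eef_rot"][:2,:2]; end=180+170+14.75
A=np.radians(np.linspace(th,end,26)); pts=ax+np.outer(np.linspace(rad,.08,26),[1,0])*0+np.linspace(rad,.08,26)[:,None]*np.stack([np.cos(A),np.sin(A)],1)
D=(np.diff(pts,axis=0)@R*1000).round(1)
for i in range(0,25,5): print(";".join(f"{a} {b} 0 0" for a,b in D[i:i+5]))
```

```text
t 13.65 pos [ 0.5308 -0.0586  0.0807] need [-0.2 -1.4  0.7] yaw 159.3 F [-1.5 -0.3  5.7] open 0.0255 J [-19.  29.  95.  -0.  57. -88.]
axis [ 0.60861418 -0.08033413] rad 0.08075867501100252 th 164.39191043483865 joint -0.3553156923279662
-1.8 -11.1 0 0;-3.4 -10.8 0 0;-4.8 -10.2 0 0;-6.2 -9.4 0 0;-7.4 -8.5 0 0
-8.5 -7.3 0 0;-9.5 -6.1 0 0;-10.2 -4.7 0 0;-10.8 -3.2 0 0;-11.1 -1.7 0 0
-11.2 -0.1 0 0;-11.1 1.5 0 0;-10.8 3.0 0 0;-10.3 4.5 0 0;-9.6 5.9 0 0
-8.7 7.1 0 0;-7.6 8.3 0 0;-6.3 9.2 0 0;-5.0 10.0 0 0;-3.5 10.6 0 0
-2.0 11.0 0 0;-0.5 11.2 0 0;1.1 11.1 0 0;2.6 10.9 0 0;4.1 10.4 0 0
```

move_arm:
  commands: "-1.8 -11.1 0 0;-3.4 -10.8 0 0;-4.8 -10.2 0 0;-6.2 -9.4 0 0;-7.4 -8.5 0 0"

```text
t: 14.28
tcp_pos: [0.5359, -0.1139, 0.0807]
eef_rot: [[-0.935, 0.354, 0.002], [0.354, 0.935, 0.0], [-0.002, 0.001, -1.0]]
ft_force: [4.8, 6.4, 3.4]
opening: 0.0255
gripper_force: 39.2
```

move_arm:
  commands: "-8.5 -7.3 0 0;-9.5 -6.1 0 0;-10.2 -4.7 0 0;-10.8 -3.2 0 0;-11.1 -1.7 0 0"

```text
t: 14.9
tcp_pos: [0.5745, -0.152, 0.0806]
eef_rot: [[-0.935, 0.354, 0.001], [0.354, 0.935, 0.002], [-0.0, 0.002, -1.0]]
ft_force: [1.7, 10.4, 8.6]
opening: 0.0251
gripper_force: 39.6
```

Run:
```python
from h import *
go(.5823,-.1558,.080)
o=r.get_obs();v=o["tcp_pos"][:2]-[.6086,-.0803];print(np.hypot(*v),np.degrees(np.arctan2(v[1],v[0])))
```

```text
t 14.9 pos [ 0.5745 -0.152   0.0806] need [-8.6 -0.8  0.6] yaw 159.3 F [ 1.7 10.4  8.6] open 0.0251 J [-26.  35.  83.   0.  62. -96.]
0.07939973667815739 -115.433160653488
```

move_arm:
  commands: "-11.2 -0.1 0 0;-11.1 1.5 0 0;-10.8 3 0 0;-10.3 4.5 0 0;-9.6 5.9 0 0"

```text
t: 15.52
tcp_pos: [0.6277, -0.157, 0.0806]
eef_rot: [[-0.935, 0.354, -0.004], [0.354, 0.935, 0.002], [0.004, 0.0, -1.0]]
ft_force: [-9.8, 7.6, 12.1]
opening: 0.025
gripper_force: 39.9
```

move_arm:
  commands: "-8.7 7.1 0 0;-7.6 8.3 0 0;-6.3 9.2 0 0;-5 10 0 0;-3.5 10.6 0 0"

```text
t: 16.15
tcp_pos: [0.6715, -0.1284, 0.0806]
eef_rot: [[-0.935, 0.355, -0.007], [0.355, 0.935, -0.002], [0.006, -0.005, -1.0]]
ft_force: [-16.9, -6.6, 11.9]
opening: 0.025
gripper_force: 40.4
```

move_arm:
  commands: "-2 11 0 0;-0.5 11.2 0 0;1.1 11.1 0 0;2.6 10.9 0 0;4.1 10.4 0 0"

```text
t: 16.77
tcp_pos: [0.6882, -0.0772, 0.0807]
eef_rot: [[-0.935, 0.356, 0.001], [0.356, 0.935, -0.006], [-0.003, -0.005, -1.0]]
ft_force: [-0.6, -15.0, 4.5]
opening: 0.025
gripper_force: 39.8
```

move_arm:
  commands: "0 0 0 0;0 0 0 0"

```text
t: 17.02
tcp_pos: [0.6878, -0.0722, 0.0807]
eef_rot: [[-0.935, 0.353, -0.001], [0.353, 0.935, 0.003], [0.002, 0.002, -1.0]]
ft_force: [-2.7, 9.0, 9.1]
opening: 0.0251
gripper_force: 40.3
```

Run:
```python
from h import *
go(.6883,-.0737,.080)
o=r.get_obs();v=o["tcp_pos"][:2]-[.6086,-.0803];th=np.degrees(np.arctan2(v[1],v[0]));print(np.hypot(*v),th,"joint",np.radians(th+360-184.75))
```

```text
t 17.025 pos [ 0.6878 -0.0722  0.0807] need [-1.  -1.3  0.7] yaw 159.3 F [-2.7  9.   9.1] open 0.0251 J [-16.  47.  62.   0.  71. -85.]
0.07964944708626519 5.8716849044472275 joint 3.161169748342316
```

move_arm:
  commands: "0 0 0 0;0 0 0 0;0 0 0 0;0 0 -30 0;0 0 -35 0"
  claw: 100

```text
t: 17.65
tcp_pos: [0.6877, -0.0738, 0.1453]
eef_rot: [[-0.935, 0.354, -0.002], [0.354, 0.935, 0.0], [0.002, -0.0, -1.0]]
ft_force: [0.1, -0.0, 0.1]
opening: 0.0855
gripper_force: 0.0
```

move_arm:
  commands: "34.5 21.4 0 0;34.5 21.4 0 0;34.5 21.4 0 0;34.5 21.4 0 0;34.5 21.4 0 0"

```text
t: 18.27
tcp_pos: [0.5637, 0.0883, 0.1452]
eef_rot: [[-0.935, 0.354, 0.0], [0.354, 0.935, -0.0], [-0.0, -0.0, -1.0]]
ft_force: [0.2, -0.2, 1.3]
opening: 0.0855
gripper_force: 0.0
```

move_arm:
  commands: "0 0 0 0"

```text
t: 18.4
tcp_pos: [0.5635, 0.0892, 0.1455]
eef_rot: [[-0.936, 0.352, -0.0], [0.352, 0.936, 0.0], [0.0, -0.0, -1.0]]
ft_force: [0.0, -0.5, -0.4]
opening: 0.0855
gripper_force: 0.0
```

Run:
```python
from h import *
go(.5642,.0889,.080)
p,d=eyes.get_image("side"); q,e=eyes.get_image("top"); np.save("pics/s4.npy",d)
cv2.imwrite("pics/a4.png",cv2.convertScaleAbs(np.hstack([cv2.resize(p[150:350,190:390],(400,400)),cv2.resize(q[150:350,200:400],(400,400))]),alpha=1.5))
for n,d in(("side",d),("top",e)):
  W=cloud(n,d);Z=W[...,2]
  m=(np.hypot(W[...,0]-.564,W[...,1]-.087)<.05)&(Z>.105)&(Z<.122)
  if m.sum()>30: print(n,W[m].mean(0),cv2.minEnclosingCircle(W[m][:,:2].astype(np.float32)))
  m=(np.hypot(W[...,0]-.6883,W[...,1]+.0737)<.04)&(Z>.105)&(Z<.13)
  if m.sum()>10:
    k=W[m].mean(0); v=k[:2]-[.6086,-.0803]; print(n,"knob",k,m.sum(),np.radians(np.degrees(np.arctan2(v[1],v[0]))+360-184.75))
```

```text
t 18.4 pos [0.5635 0.0892 0.1455] need [-0.8 -0.  65.5] yaw 159.4 F [ 0.  -0.5 -0.4] open 0.0855 J [ -3.  28.  84.   0.  68. -72.]
side [0.56148988 0.09170691 0.11402294] ((0.5635743141174316, 0.08941931277513504), 0.031167352572083473)
top knob [ 0.68682387 -0.07199338  0.11739769] 117 3.164483416760152
```

View pics/a4.png

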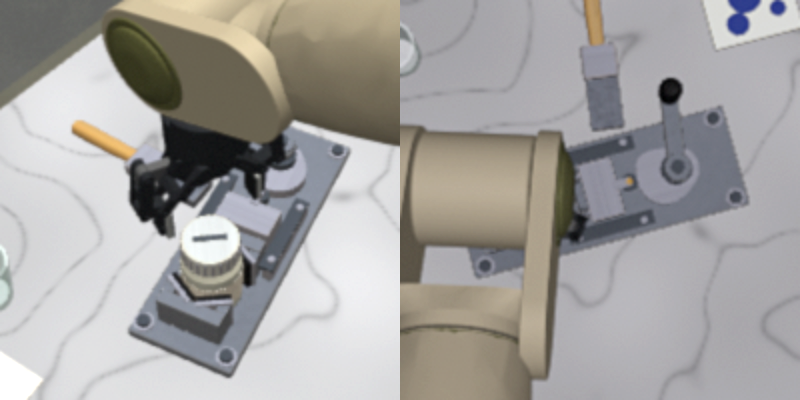

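The jar is pushed home to (0.5636, 0.0892), the knob is on the dwell at 3.16 rad and the hand is clear. Now I'll grip the lid and turn it anticlockwise.

move_arm:
  commands: "0 0 20 0;0 0 20 0;0 0 15 0;0 0 9.5 0;0 0 0 0"

```text
t: 19.12
tcp_pos: [0.5646, 0.0873, 0.0803]
eef_rot: [[-0.935, 0.354, -0.001], [0.354, 0.935, -0.0], [0.001, -0.0, -1.0]]
ft_force: [-0.4, -0.4, -0.2]
opening: 0.0859
gripper_force: 0.0
```

move_arm:
  commands: "0 0 0 0;0 0 0 0;0 0 0 0;0 0 0 0;0 0 0 0"
  claw: 0
  force: 60

```text
t: 19.75
tcp_pos: [0.5657, 0.0889, 0.0823]
eef_rot: [[-0.935, 0.354, 0.004], [0.354, 0.935, 0.002], [-0.003, 0.004, -1.0]]
ft_force: [2.2, 7.3, 5.1]
opening: 0.0585
gripper_force: 64.4
```

move_arm:
  commands: "0 0 0 -6;0 0 0 -8;0 0 0 -8;0 0 0 -8;0 0 0 -8"

```text
t: 20.38
tcp_pos: [0.5657, 0.0891, 0.0823]
eef_rot: [[-0.954, -0.3, 0.004], [-0.3, 0.954, 0.003], [-0.005, 0.001, -1.0]]
ft_force: [1.9, 9.6, 5.4]
opening: 0.0585
gripper_force: 64.4
```

Run:
```python
from h import *
go(.5637,.0891,.080); print(r.get_obs()["moment"], r.get_obs()["gripper_force"])
```

```text
t 20.375 pos [0.5657 0.0891 0.0823] need [1.9 0.6 2.3] yaw -162.5 F [1.9 9.6 5.4] open 0.0585 J [  -3.   32.   88.    0.   60. -110.]
[ 1.55474144 -0.25813933 -0.31431442] 64.39922332763672
```

move_arm:
  commands: "0 0 0 -8;0 0 0 -8;0 0 0 -8;0 0 0 -8;0 0 0 0"

```text
t: 21.0
tcp_pos: [0.5655, 0.0893, 0.0823]
eef_rot: [[-0.651, -0.759, 0.004], [-0.759, 0.651, 0.003], [-0.004, -0.001, -1.0]]
ft_force: [0.5, 8.7, 5.4]
opening: 0.0586
gripper_force: 64.5
```

move_arm:
  commands: "0 0 0 0;0 0 0 0;0 0 0 0;0 0 -30 0;0 0 -30 0"
  claw: 100

```text
t: 21.62
tcp_pos: [0.5644, 0.0874, 0.1413]
eef_rot: [[-0.653, -0.758, -0.001], [-0.758, 0.653, -0.0], [0.001, 0.0, -1.0]]
ft_force: [0.3, 0.2, -0.1]
opening: 0.0856
gripper_force: 0.0
```

move_arm:
  commands: "40 0 -30 0;40 0 -30 0;40 0 -30 0;40 0 0 0;0 0 0 0"

```text
t: 22.25
tcp_pos: [0.4592, -0.0351, 0.2312]
eef_rot: [[-0.655, -0.756, 0.001], [-0.756, 0.655, -0.001], [-0.0, -0.001, -1.0]]
ft_force: [0.2, -0.2, -0.5]
opening: 0.0855
gripper_force: 0.0
```

Run:
```python
from h import *
go(.5637,.0891,.080)
p,d=eyes.get_image("side"); q,e=eyes.get_image("top")
cv2.imwrite("pics/a5.png",cv2.convertScaleAbs(np.hstack([cv2.resize(p[150:350,190:390],(400,400)),cv2.resize(q[150:350,200:400],(400,400))]),alpha=1.5))
for n,d in(("side",d),("top",e)):
  W=cloud(n,d);Z=W[...,2]
  m=(np.hypot(W[...,0]-.564,W[...,1]-.087)<.05)&(Z>.105)&(Z<.122)
  if m.sum()>30: print(n,W[m].mean(0),cv2.minEnclosingCircle(W[m][:,:2].astype(np.float32)))
  m=(np.hypot(W[...,0]-.6883,W[...,1]+.0737)<.04)&(Z>.105)&(Z<.13)
  if m.sum()>10:
    k=W[m].mean(0); v=k[:2]-[.6086,-.0803]; print(n,"knob",k,np.radians(np.degrees(np.arctan2(v[1],v[0]))+360-184.75))
```

```text
t 22.25 pos [ 0.4592 -0.0351  0.2312] need [-162.3    2.5  151.2] yaw -130.9 F [ 0.2 -0.2 -0.5] open 0.0855 J [ -19.   10.   96.   -0.   74. -158.]
side [0.56128025 0.09140115 0.11427917] ((0.5633404850959778, 0.08966732770204544), 0.031401947140693665)
side knob [ 0.68408533 -0.06748004  0.11611912] 3.226918101948135
top [0.56388253 0.08749734 0.11353284] ((0.5641934275627136, 0.08793220669031143), 0.0306466706097126)
top knob [ 0.68692757 -0.07187876  0.11743488] 3.1657912483627464
```

View pics/a5.png

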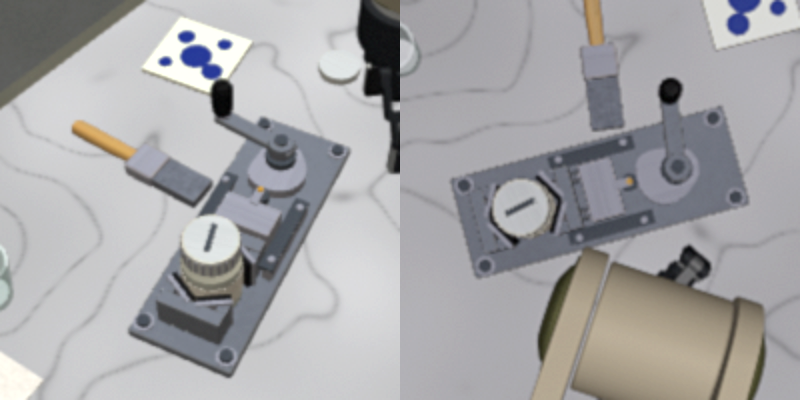

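The lid mark at (520,207) in the top half has turned about 70° anticlockwise. The jar hasn't shifted, the roller is on the dwell and the arm is clear, so I'm handing in.

```bash
python3 -c "
from bench import r
print(r.job_done())"
```

```text
the job is handed in; nothing more can be done
None
```

The job is handed in at about 22 s: the jar stands clamped with the roller on the dwell (camshaft about 3.16 rad) and its lid on, turned about 70° anticlockwise, though I inferred from the resisting torque, not a view of the label, that the jar body held still; none of the other things was touched.

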